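# Line up the reagent bottles by height beside the staining trough

### The arm

A 6-joint arm with a two-finger parallel gripper is mounted at the origin on the work surface. World frame = base frame: x ahead of the robot, y to its left, z up, the work surface at z = 0. Lengths are in m, angles in degrees, forces in N, time in s.
With the tool pointing down it reaches from about 0.4 to 0.925 m from the base axis. Payload 12.5 kg.
Tool frame: the origin (TCP) lies midway between the tips of the shut fingers; the grasp point (between the pads) lies 19 mm behind it; z points along the fingers, y is the direction in which the jaws open and shut (so a half turn about z gives the same grasp; the last joint's range is limited). The gripper opens to 95 mm and grips with 3 to 60 N. Pads are 20 mm wide; open, the fingers measure 119 mm over their backs; the gripper's body (75 mm by 180 mm) begins 59 mm behind the grasp point.
Start: joints at [57.261, 28.126, 89.318, -0, 62.55, -6.05], TCP at [0.281, 0.558, 0.215] pointing down, gripper open.
Joint ranges: [-177.58, 177.58], [-47.91, 125.51], [2.72, 160], [-65.01, 245.01], [3.68, 167.84], [-153.87, 153.87]. Speed limits (degrees/s): [127.2, 127.2, 159.86, 180, 180, 180].

### API

Orientations are given as [roll, pitch, yaw] about the fixed x, y, z axes, in that order (R = Rz(yaw) Ry(pitch) Rx(roll)).
In Python, from cell import state, get_image, get_calibration, finish_job, cut_out, place_of gives the robot as it stands. The module is installed in compiled form; this text tells all that it offers.
- The arm moves only by the tool step_arm, never from a script. Its argument "increments" is text: rows parted by semicolons, each of 6 numbers parted by spaces: the shift along the tool's x, y, z in units of 60 mm (1.0 is 60 mm), then the turn, a rotation vector about the tool's x, y, z in units of 6 degrees (1.0 is 6 degrees). A call has 1 to 8 rows; each row shifts and turns the pose as measured when the row begins, along the tool's axes as they then stand; what a row does not reach is not made up. A row lasts 1/8 s, in which the tool goes at most 62.5 mm and 10.7 degrees, less where a joint would pass 70% of its speed; a pose out of reach is approached as far as the arm can. A call is refused whole if a number of a shift passes 1 or a number of a turn 1, either way. A call with a gripper value outside its range is refused whole. "gripper" is the closure, from 0 (fully open) to 1 (shut), set as the call begins (left out, the last holds). The fingers move at their own pace and stop on an object; the grip force is fixed at half the most. Time passes only in rows, so rows that do not move let the fingers close. It gives the time, the measured TCP pose, the force and the opening at its end, in the units of the state.
- state(): the state, without advancing time (a new reading comes with each control period).
- get_image(name): name is "scene" or "top" or "wrist"; returns the picture (420x560x3 uint8, red, green, blue); there is no depth.
- get_calibration(name): a dict with "mtx" (3x3 intrinsics, pixels), "view" (4x4, takes a point from world to camera coordinates). Camera axes: x right, y down, z forward; pixel columns grow to the right and rows downward; lengths in m; the calibration is good to about 2 mm. A picture is of the moment at which its call begins: read the wrist's pose just before it. get_calibration takes no time and is no camera call; for the wrist camera it gives the pose at the moment of the call.
- finish_job(): hands the job in, once; it reports no verdict.
Trained networks look in the newest picture that a camera, given by its name, has taken for a name from the list of things; names that differ only in an ending like _2 or _b are one class to them, and where a whole thing is asked for, a point or a joint stands for the part that bears it (a point fixed in the world has none). Each returns a list of dicts, best first, with "p" (0 to 1); they miss things now and then, are a little off and sometimes report something else, mostly with a low value. They report only what shows in the picture. A call takes as long as a camera call. They do not tell look-alikes from the thing itself.
- cut_out(camera, query): "pixels" (420x560 bool, what is visible of it) and "rect" ([left, top, right, bottom] in pixels, round what is visible of it).
- place_of(camera, query): "pixel" ([column, row] in pixels: a listed point, or the origin of a listed thing).
The state is a dict: "time_s": time; "joints": joint angles; "joint_velocities": joint speeds; "tau": joint torques, N m; "position": TCP position; "ee_rot": TCP orientation; "wrist_force": force on the tool from outside, world axes, zero at the start; "moment": the same for the moment, N m; "opening": finger opening in m.
Only numpy, scipy, OpenCV 4.12 (cv2) and the standard library are available. Lean on these libraries where they do the work, as an engineer would, in place of code of your own. Each camera call takes 0.05 s, during which the arm holds its last target. There are 200 camera calls.

### The job

Line up the four amber reagent bottles on the tray in order of height, one upright on each grey pad: the shortest on the pad next to the steel staining trough, rising to the tallest at the far end, so that nothing tall stands in the way of the slides. They are glass: set each one down without dropping it or tipping it over, wholly inside its pad, and leave the rack of sample tubes where it stands.

Things in the scene. Friction and masses are not known exactly. Their poses are not given: they have to be found in the camera images.
- bottle_a: Amber glass reagent bottle with a white screw cap, loose, second tallest of the four: 100 mm tall overall, straight round body 46 mm in diameter up to 74 mm, then a short shoulder and a cap 33 mm in diameter, 16 mm tall. About 170 g. Origin at the centre of its underside, z up along the bottle. Starts standing upright on the bench.
- bottle_b: Amber glass reagent bottle with a white screw cap, loose, shortest and widest of the four: 60 mm tall overall, straight round body 48 mm in diameter up to 34 mm, then a short shoulder and a cap 35 mm in diameter, 16 mm tall. About 100 g. Origin at the centre of its underside, z up along the bottle. Starts standing upright on the bench.
- bottle_c: Amber glass reagent bottle with a white screw cap, loose, tallest of the four: 125 mm tall overall, straight round body 42 mm in diameter up to 99 mm, then a short shoulder and a cap 30 mm in diameter, 16 mm tall. About 180 g. Origin at the centre of its underside, z up along the bottle. Starts standing upright on the bench.
- bottle_d: Amber glass reagent bottle with a white screw cap, loose, second shortest and narrowest of the four: 80 mm tall overall, straight round body 40 mm in diameter up to 54 mm, then a short shoulder and a cap 29 mm in diameter, 16 mm tall. About 110 g. Origin at the centre of its underside, z up along the bottle. Starts standing upright on the bench.
- pad_1: Round grey pad, 64 mm in diameter, one of four alike in a straight row 80 mm apart on a fixed flat aluminium tray (74 x 330 mm, 6 mm thick); this one is an end pad, next to pad_2. Fixed; the pad is 2 mm thick and its top lies 8 mm above the bench. Origin at the centre of the pad's underside (6 mm above the bench); y runs along the row from pad_1 to pad_4, x across it.
- pad_2: Round grey pad, 64 mm in diameter, one of four alike in a straight row 80 mm apart on a fixed flat aluminium tray (74 x 330 mm, 6 mm thick); this one is between pad_1 and pad_3. Fixed; the pad is 2 mm thick and its top lies 8 mm above the bench. Origin at the centre of the pad's underside (6 mm above the bench); y runs along the row from pad_1 to pad_4, x across it.
- pad_3: Round grey pad, 64 mm in diameter, one of four alike in a straight row 80 mm apart on a fixed flat aluminium tray (74 x 330 mm, 6 mm thick); this one is between pad_2 and pad_4. Fixed; the pad is 2 mm thick and its top lies 8 mm above the bench. Origin at the centre of the pad's underside (6 mm above the bench); y runs along the row from pad_1 to pad_4, x across it.
- pad_4: Round grey pad, 64 mm in diameter, one of four alike in a straight row 80 mm apart on a fixed flat aluminium tray (74 x 330 mm, 6 mm thick); this one is the other end pad, next to pad_3. Fixed; the pad is 2 mm thick and its top lies 8 mm above the bench. Origin at the centre of the pad's underside (6 mm above the bench); y runs along the row from pad_1 to pad_4, x across it.
- trough: Small open steel staining trough, 80 x 80 mm, 58 mm high with the glass slides standing in it, fixed on the bench just beyond one end of the row of pads, 230 mm from the middle of the row (a stack of round petri dishes stands at the other end). It can be at either end. Origin at the centre of its underside.
- rack: White sample-tube rack, 125 mm (its x) x 45 mm (y), with twelve purple-capped tubes, 93 mm high over all, loose, 700 g, standing among the bottles. Origin at the centre of its underside. Must stay where it is.
Not all that is in view belongs to the job. Leave any purple or yellow look-alike of the bottle_c alone.

How it is judged:
By the outcome, as a careful person would: the job done as asked, in the order asked, and still so for the second after the job is handed in, with the robot touching nothing.
It also fails if it takes over 128 s, if anything falls off the work surface, if the arm or the gripper's body presses on something with over 40 N, if the wrist force passes 120 N, or if a joint passes its speed limit or range.

## Working session

There is one attempt and no reset: what is moved stays moved. The work goes in short steps, Python scripts to look and compute and a tool call to move; the robot and the scene stay as the last step left them, time stands still between calls to the robot, and variables do not carry over. Pictures are saved under pics/ and viewed, on a budget of 14 in all, crops included, one or two more only if the job needs it, and the job is handed in when it is done.

Besides the shell and the picture viewer there is one more tool, called after "Request:" as name(argument=value, ...) on one line, values as JSON. step_arm: Moves the arm, as the interface text tells. Its arguments: {"type":"object","properties":{"increments":{"type":"string"},"gripper":{"type":"number"}},"required":["increments"]}

```bash
mkdir -p pics; python3 - <<'E'
from cell import *
import cv2,numpy as np
s=state();print(s)
for n in("scene","top"):
    im=get_image(n);cv2.imwrite(f"pics/{n}0.png",im[:,:,::-1])
    c=get_calibration(n);print(n,np.round(c["mtx"],1).tolist(),np.round(c["view"],4).tolist())
    for q in("bottle_a","pad_1","trough","rack"):
        print(q,[(round(d["p"],2),np.round(d["pixel"]).tolist()) for d in place_of(n,q)])
        if q!="pad_1":print("  rect",[(round(d["p"],2),d["rect"]) for d in cut_out(n,q)])
E
```

```text
{'time_s': 0.0, 'joints': array([ 5.72609216e+01,  2.81641115e+01,  8.93493808e+01, -6.18186008e-04,
        6.25526593e+01, -6.05177322e+00]), 'joint_velocities': array([-0.0513989 , -0.09795745, -0.10948583, -0.01401401, -0.00170741,
       -0.06752187]), 'tau': array([ 1.15567640e-03, -6.12655449e+01, -2.58188546e+01,  6.92686485e-02,
        4.81588009e-02, -1.36088329e-04]), 'position': array([0.28055783, 0.55820729, 0.21406663]), 'ee_rot': array([-1.79934159e+02, -6.42894724e-03,  1.53312976e+02]), 'wrist_force': array([-0.70464066,  0.24661638, -0.28636421]), 'moment': array([-0.049054  , -0.02777744,  0.05067967]), 'opening': 0.09501206807193906}
scene [[383.4, 0.0, 274.3], [0.0, 383.4, 220.3], [0.0, 0.0, 1.0]] [[0.7914, 0.6111, -0.0161, -0.3647], [0.3597, -0.4868, -0.796, -0.1467], [-0.4943, 0.6242, -0.6051, 1.1803], [0.0, 0.0, 0.0, 1.0]]
bottle_a [(0.85, [268.0, 186.0]), (0.8, [187.0, 285.0]), (0.8, [333.0, 200.0]), (0.68, [296.0, 195.0]), (0.59, [318.0, 178.0]), (0.51, [345.0, 165.0])]
  rect [(0.98, [259.2, 142.2, 273.8, 188.0]), (0.85, [174.3, 254.5, 196.1, 287.9]), (0.8
[... 598 characters left out ...]
[0.0, 0.0, 0.0, 1.0]]
bottle_a [(0.83, [384.0, 240.0]), (0.69, [227.0, 251.0]), (0.68, [207.0, 213.0]), (0.61, [146.0, 239.0]), (0.6, [225.0, 292.0]), (0.56, [185.0, 247.0]), (0.44, [251.0, 162.0])]
  rect [(0.86, [192.7, 196.1, 214.9, 217.3]), (0.83, [211.6, 239.5, 237.2, 256.9]), (0.73, [215.0, 284.6, 239.2, 306.3]), (0.7, [170.1, 239.0, 192.9, 260.5]), (0.59, [376.5, 231.4, 397.0, 252.1]), (0.58, [128.9, 230.7, 151.1, 246.8])]
pad_1 [(0.71, [342.0, 164.0]), (0.6, [281.0, 160.0]), (0.59, [309.0, 163.0]), (0.56, [248.0, 159.0])]
trough [(0.95, [206.0, 165.0]), (0.27, [145.0, 242.0])]
  rect [(0.57, [191.5, 139.6, 226.7, 175.8])]
rack [(0.57, [287.0, 246.0]), (0.5, [206.0, 161.0])]
  rect []
```

```bash
python3 - <<'E'
import cv2
t=cv2.imread("pics/top0.png");s=cv2.imread("pics/scene0.png")
cv2.imwrite("pics/t1.png",cv2.resize(t[120:330,110:420],(800,542),interpolation=cv2.INTER_CUBIC))
cv2.imwrite("pics/s1.png",cv2.resize(s[110:330,150:443],(800,600),interpolation=cv2.INTER_CUBIC))
E
```

```text
(no output)
```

View pics/t1.png

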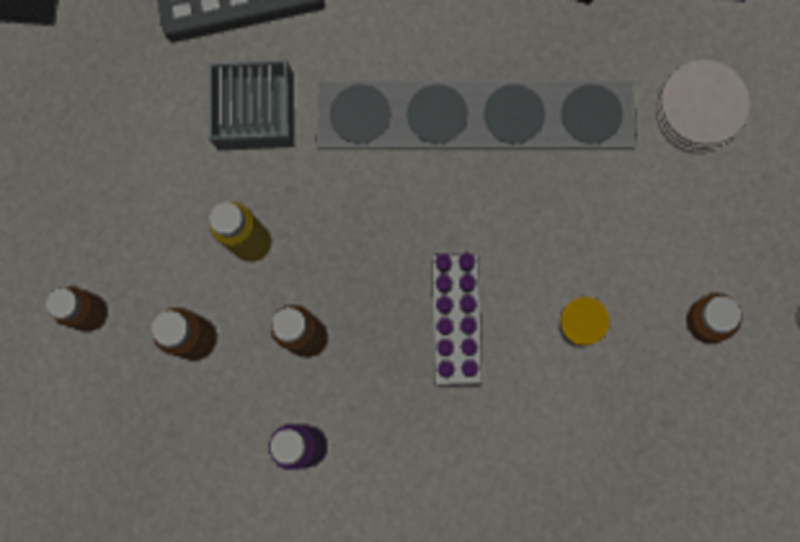

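View pics/s1.png

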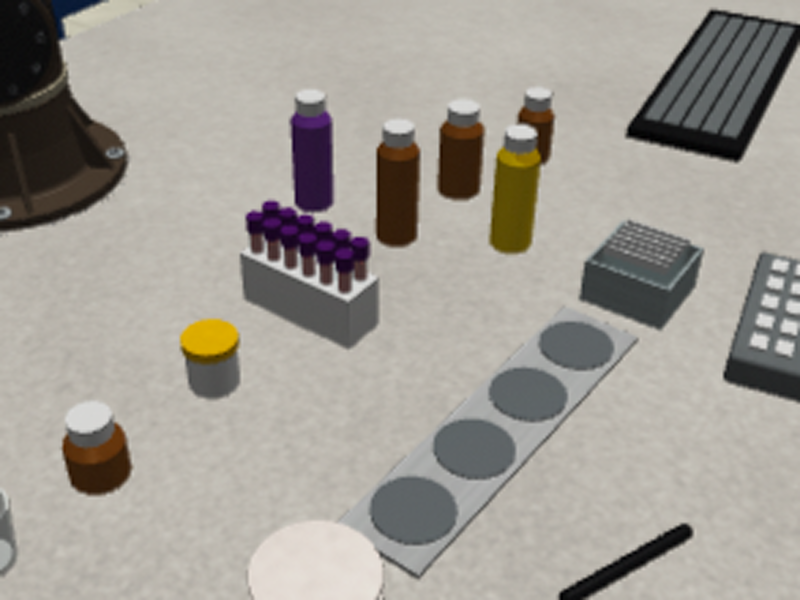

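```bash
cat > h.py <<'E'
from cell import *
import numpy as np,cv2
def ray(cal,px,z):
    M,V=np.array(cal["mtx"]),np.array(cal["view"]);R,t=V[:3,:3],V[:3,3]
    o=-R.T@t;d=R.T@np.linalg.solve(M,[px[0],px[1],1.])
    return (o+d*(z-o[2])/d[2])[:2]
def proj(cal,P):
    p=np.array(cal["view"])[:3]@np.append(P,1);p=np.array(cal["mtx"])@p;return p[:2]/p[2]
E
python3 - <<'E'
from h import *
T=get_calibration("top");S=get_calibration("scene")
k=800/310;ks=800/293
caps={"d":((63,303),(538,98),.08),"a":((170,328),(464,108),.1),"c":((288,325),(398,130),.125),"b":((722,314),(91,414),.06),"purple":((288,447),(310,97),.125),"yellow":((226,218),(520,135),.125)}
for n,(a,s,h) in caps.items():
    pt=ray(T,(a[0]/k+110,a[1]/k+120),h);ps=ray(S,(s[0]/ks+150,s[1]/ks+110),h-.004)
    print(n,np.round(pt,3),np.round(ps,3),"r",round(np.hypot(*pt),3))
for x in(360,437,514,591):print("pad",np.round(ray(T,(x/k+110,113.5/k+120),.008),4))
for s in((576,345),(527,394),(474,448),(413,510)):print("padS",np.round(ray(S,(s[0]/ks+150,s[1]/ks+110),.008),4))
for n,a,h in(("trough",(252,105),.03),("petri",(703,100),.06),("rackcaps",(457,316),.093),("jar",(584,320),.05)):print(n,np.round(ray(T,(a[0]/k+110,a[1]/k+120),h),3))
# tray threshold for pads
t=cv2.imread("pics/top0.png")
print(t[164,250],t[164,265],t[200,300])
E
```

```text
d [0.45  0.366] [0.454 0.363] r 0.58
a [0.422 0.259] [0.422 0.262] r 0.495
c [0.419 0.146] [0.422 0.144] r 0.444
b [ 0.426 -0.258] [ 0.423 -0.253] r 0.498
purple [0.311 0.146] [0.311 0.15 ] r 0.344
yellow [0.519 0.203] [0.519 0.203] r 0.557
pad [0.6502 0.0901]
pad [0.6479 0.0103]
pad [ 0.6456 -0.0694]
pad [ 0.6433 -0.149 ]
padS [0.6518 0.0889]
padS [0.6491 0.0085]
padS [ 0.6471 -0.0703]
padS [ 0.6449 -0.1505]
trough [0.656 0.198]
petri [ 0.638 -0.253]
rackcaps [ 0.427 -0.006]
jar [ 0.425 -0.127]
[69 69 65] [93 94 94] [ 98 103 106]
```

The four amber bottles are the candidates. In the top crop, d is at (63,303), a at (170,328), c at (288,325) and b at (722,314). Their cap rays agree between cameras to within about 5 mm at the stated heights, so the order holds. The purple bottle (288,447) and the yellow one (226,218) are look-alikes and stay put. The trough is at the +y end, so b, d, a, c go on the pads from y=+0.09 to y=−0.15.

```bash
cat >> h.py <<'E'
def go(tgt,jaw,n,start=None):
    """rows for a straight move to tgt with the jaw line at `jaw` deg (tool pointing down)"""
    s=state();p=np.array(s["position"]) if start is None else np.array(start[0]);yaw=s["ee_rot"][2] if start is None else start[1]
    print("at",s["time_s"].__round__(2),np.round(p,4),np.round(s["ee_rot"],1),"F",np.round(s["wrist_force"],1),"open",round(s["opening"],4))
    dy=(jaw+90-yaw+90)%180-90
    d=(np.array(tgt)-p)/n;rows=[]
    for i in range(n):
        a=np.radians(yaw+dy*i/n);x=[np.cos(a),np.sin(a)];y=[np.sin(a),-np.cos(a)]
        rows.append(" ".join(f"{v:.2f}" for v in(d[:2]@x/.06,d[:2]@y/.06,-d[2]/.06,0,0,-dy/n/6)))
    for i in range(0,n,8):print("; ".join(rows[i:i+8]))
E
python3 -c "
from h import *
go([.452,.365,.2],0,12)"
```

```text
at 0.8 [0.2807 0.5584 0.2147] [180.    0.  153.3] F [-0.2  0.3  1. ] open 0.0953
-0.33 -0.13 0.02 0.00 0.00 0.88; -0.34 -0.10 0.02 0.00 0.00 0.88; -0.35 -0.07 0.02 0.00 0.00 0.88; -0.36 -0.04 0.02 0.00 0.00 0.88; -0.36 -0.00 0.02 0.00 0.00 0.88; -0.36 0.03 0.02 0.00 0.00 0.88; -0.35 0.06 0.02 0.00 0.00 0.88; -0.35 0.09 0.02 0.00 0.00 0.88
-0.34 0.13 0.02 0.00 0.00 0.88; -0.32 0.16 0.02 0.00 0.00 0.88; -0.31 0.18 0.02 0.00 0.00 0.88; -0.29 0.21 0.02 0.00 0.00 0.88
```

Request:
step_arm(increments="-0.33 -0.13 0.02 0 0 0.88; -0.34 -0.10 0.02 0 0 0.88; -0.35 -0.07 0.02 0 0 0.88; -0.36 -0.04 0.02 0 0 0.88; -0.36 0 0.02 0 0 0.88; -0.36 0.03 0.02 0 0 0.88; -0.35 0.06 0.02 0 0 0.88; -0.35 0.09 0.02 0 0 0.88", gripper=0)

```text
time_s: 1.8
position: [0.3959, 0.4257, 0.205]
ee_rot: [180.0, -0.0, 109.9]
wrist_force: [0.2, -0.2, 0.0]
opening: 0.0951
```

Request:
step_arm(increments="-0.34 0.13 0.02 0 0 0.88; -0.32 0.16 0.02 0 0 0.88; -0.31 0.18 0.02 0 0 0.88; -0.29 0.21 0.02 0 0 0.88; 0 0 0 0 0 0; 0 0 0 0 0 0")

```text
time_s: 2.55
position: [0.4538, 0.3569, 0.2003]
ee_rot: [179.9, -0.1, 88.0]
wrist_force: [-0.6, 0.8, -0.1]
opening: 0.095
```

```bash
python3 - <<'E'
from h import *
c=get_calibration("wrist");im=get_image("wrist");cv2.imwrite("pics/w1.png",im[:,:,::-1])
for q in("bottle_d",):
    for d in cut_out("wrist",q):
        r=d["rect"];print(q,round(d["p"],2),np.round(r),"ray top",np.round(ray(c,((r[0]+r[2])/2,(r[1]+r[3])/2),.08),3))
    for d in place_of("wrist",q):print(round(d["p"],2),np.round(d["pixel"]),np.round(ray(c,d["pixel"],0),3))
print("expected cap px",proj(c,[.452,.365,.08]),proj(c,[.452,.365,0]))
go([.452,.365,.06],0,4)
E
```

```text
bottle_d 0.97 [153. 328. 201. 366.] ray top [0.333 0.197]
bottle_d 0.86 [320. 285. 370. 363.] ray top [0.517 0.219]
bottle_d 0.65 [259. 161. 300. 203.] ray top [0.453 0.378]
0.89 [278. 172.] [0.45  0.373]
0.83 [337. 298.] [0.522 0.201]
0.82 [264. 334.] [0.422 0.148]
0.66 [259. 258.] [0.422 0.263]
expected cap px [279.36134913 195.03678928] [279.82173772 178.64381091]
at 2.7 [0.4536 0.3571 0.2003] [ 1.799e+02 -1.000e-01  8.800e+01] F [-0.2  0.2  0.1] open 0.095
0.03 -0.01 0.58 0.00 0.00 -0.08; 0.03 -0.01 0.58 0.00 0.00 -0.08; 0.03 -0.01 0.58 0.00 0.00 -0.08; 0.03 -0.01 0.58 0.00 0.00 -0.08
```

View pics/w1.png

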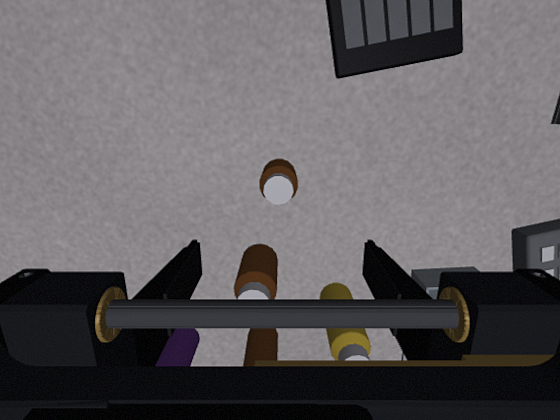

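The wrist view shows d's cap at (278,190), 5 px above the predicted spot, so y≈0.369. The jaw line is clear of its neighbours.

Request:
step_arm(increments="0.18 -0.04 0.1 0 0 0; 0 0 0.7 0 0 0; 0 0 0.7 0 0 0; 0 0 0.7 0 0 0; 0 0 0.4 0 0 0; 0 0 0.15 0 0 0; 0 0 0.05 0 0 0; 0 0 0 0 0 0")

```text
time_s: 3.7
position: [0.4501, 0.3751, 0.0272]
ee_rot: [179.8, -0.2, 88.4]
wrist_force: [-0.9, -0.0, -0.5]
opening: 0.0951
```

Request:
step_arm(increments="-0.09 0.01 0.15 0 0 0; 0 0 0 0 0 0; 0 0 0 0 0 0")

```text
time_s: 4.08
position: [0.4513, 0.3698, 0.0193]
ee_rot: [179.6, -0.3, 88.4]
wrist_force: [0.7, 0.0, -0.2]
opening: 0.0951
```

Request:
step_arm(increments="0 0 0 0 0 0; 0 0 0 0 0 0; 0 0 0 0 0 0; 0 0 0 0 0 0; 0 0 0 0 0 0; 0 0 0 0 0 0", gripper=1)

```text
time_s: 4.82
position: [0.4515, 0.3699, 0.0198]
ee_rot: [179.6, -0.3, 88.4]
wrist_force: [0.9, -0.1, -1.3]
opening: 0.0403
```

Request:
step_arm(increments="0 0 -0.3 0 0 0; 0 0 -0.8 0 0 0; 0 0 -0.8 0 0 0; 0 0 -0.6 0 0 0; 0 0 0 0 0 0")

```text
time_s: 5.45
position: [0.4502, 0.3688, 0.1787]
ee_rot: [179.5, -0.4, 88.4]
wrist_force: [-0.6, -0.6, -0.9]
opening: 0.0395
```

```bash
python3 - <<'E'
s=open("h.py").read()
s=s.replace('a=np.radians(yaw+dy*i/n)','e=(180-s["ee_rot"][0]%360)/6 if i==0 else 0;f=s["ee_rot"][1]/6 if i==0 else 0;a=np.radians(yaw+dy*i/n)').replace('-d[2]/.06,0,0,','-d[2]/.06,e,f,')
open("h.py","w").write(s)
E
python3 -c "
from h import *
go([.6485,.012,.15],-1.7,8)"
```

```text
at 5.45 [0.4502 0.3688 0.1787] [179.5  -0.4  88.4] F [-0.6 -0.6 -0.9] open 0.0395
-0.73 0.43 0.06 0.08 -0.06 0.00; -0.73 0.43 0.06 0.00 0.00 0.00; -0.73 0.43 0.06 0.00 0.00 0.00; -0.73 0.43 0.06 0.00 0.00 0.00; -0.73 0.43 0.06 0.00 0.00 0.00; -0.73 0.43 0.06 0.00 0.00 0.00; -0.73 0.43 0.06 0.00 0.00 0.00; -0.73 0.43 0.06 0.00 0.00 0.00
```

Request:
step_arm(increments="-0.4 0.24 0 0.08 -0.06 0; -0.8 0.47 0 0 0 0; -0.85 0.5 0 0 0 0; -0.85 0.5 0 0 0 0; -0.85 0.5 0 0 0 0; -0.85 0.5 0.1 0 0 0; -0.6 0.35 0.2 0 0 0; -0.3 0.18 0.2 0 0 0")

```text
time_s: 6.45
position: [0.6376, 0.0242, 0.1462]
ee_rot: [-179.8, -0.0, 88.6]
wrist_force: [0.0, 0.1, -0.8]
opening: 0.0395
```

Request:
step_arm(increments="0 0 0.1 0 0 0; 0 0 0 0 0 0")

```text
time_s: 6.7
position: [0.6365, 0.0244, 0.1382]
ee_rot: [-179.6, -0.0, 88.6]
wrist_force: [-0.7, 0.1, -0.7]
opening: 0.0393
```

```bash
python3 -c "
from h import *
go([.6485,.0095,.035],-1.7,4)"
```

```text
at 6.7 [0.6365 0.0244 0.1382] [-179.6   -0.    88.6] F [-0.7  0.1 -0.7] open 0.0393
-0.06 0.05 0.43 -0.07 -0.01 0.01; -0.06 0.05 0.43 0.00 0.00 0.01; -0.06 0.05 0.43 0.00 0.00 0.01; -0.06 0.05 0.43 0.00 0.00 0.01
```

Request:
step_arm(increments="-0.12 0.1 0.1 -0.07 0 0; -0.12 0.1 0.4 0 0 0; 0 0 0.5 0 0 0; 0 0 0.4 0 0 0; 0 0 0.2 0 0 0; 0 0 0 0 0 0")

```text
time_s: 7.45
position: [0.6496, 0.0135, 0.0414]
ee_rot: [179.7, -0.0, 89.0]
wrist_force: [0.1, -0.7, -0.8]
opening: 0.0393
```

Request:
step_arm(increments="-0.06 -0.01 0.15 0.05 0 0; 0 0 0 0 0 0; 0 0 0 0 0 0")

```text
time_s: 7.82
position: [0.65, 0.0098, 0.0339]
ee_rot: [179.8, -0.0, 89.0]
wrist_force: [-0.1, -0.6, -0.3]
opening: 0.0393
```

Request:
step_arm(increments="0 0 0.06 0 0 0; 0 0 0 0 0 0; 0 0 0.03 0 0 0; 0 0 0 0 0 0")

```text
time_s: 8.32
position: [0.6503, 0.0098, 0.0288]
ee_rot: [179.8, -0.0, 89.0]
wrist_force: [-0.5, -0.4, -1.4]
opening: 0.0394
```

Request:
step_arm(increments="0 0 0.02 0 0 0; 0 0 0 0 0 0")

```text
time_s: 8.57
position: [0.6505, 0.0098, 0.028]
ee_rot: [179.7, -0.0, 89.0]
wrist_force: [0.6, 0.0, 0.1]
opening: 0.0394
```

Request:
step_arm(increments="0 0 0.02 0 0 0; 0 0 0 0 0 0")

```text
time_s: 8.82
position: [0.6506, 0.0097, 0.0282]
ee_rot: [179.7, -0.0, 89.0]
wrist_force: [0.3, 0.3, -1.6]
opening: 0.0393
```

Request:
step_arm(increments="0 0 0.03 0 0 0; 0 0 0.02 0 0 0")

```text
time_s: 9.07
position: [0.6507, 0.0096, 0.0279]
ee_rot: [179.6, 0.0, 89.0]
wrist_force: [-6.4, 0.3, 12.8]
opening: 0.0392
```

Contact is made. I'll open, then retreat upward.

Request:
step_arm(increments="0 0 -0.01 0 0 0; 0 0 0 0 0 0; 0 0 0 0 0 0; 0 0 0 0 0 0; 0 0 0 0 0 0; 0 0 0 0 0 0", gripper=0)

```text
time_s: 9.82
position: [0.6507, 0.0096, 0.0278]
ee_rot: [179.7, 0.0, 89.0]
wrist_force: [0.1, -0.1, -0.3]
opening: 0.0923
```

Request:
step_arm(increments="0 0 -0.2 0.06 0 0; 0 0 -0.6 0 0 0; 0 0 -0.9 0 0 0; 0 0 -0.9 0 0 0; 0 0 -0.6 0 0 0; 0 0 0 0 0 0")

```text
time_s: 10.58
position: [0.6508, 0.0096, 0.2302]
ee_rot: [180.0, 0.0, 89.0]
wrist_force: [-0.6, -0.1, -1.1]
opening: 0.0952
```

```bash
python3 -c "
from h import *
im=get_image('wrist');cv2.imwrite('pics/w2.png',im[:,:,::-1]);c=get_calibration('wrist')
t=get_image('top')
T=get_calibration('top')
for n,C,N in(('top',T,'top'),('wrist',c,'wrist')):
  for d in cut_out(N,'bottle_d'):
    print(n,round(d['p'],2),np.round(d['rect']))
  print('exp',proj(C,[.6485,.0095,.088]),proj(C,[.6485,.0095,.008]))
cv2.imwrite('pics/t2.png',cv2.resize(t[120:330,110:420][:,:,::-1],(800,542),interpolation=cv2.INTER_CUBIC))
go([.422,.262,.2],30,10)"
```

```text
top 0.73 [376. 231. 399. 253.]
exp [278.78777124 154.31494444] [279.61990236 163.76033351]
wrist 0.94 [264. 169. 298. 209.]
wrist 0.92 [ 0. 25. 97. 86.]
wrist 0.88 [116.   1. 177.  34.]
exp [280.28331247 197.8377927 ] [280.72477202 181.70043593]
at 10.78 [0.6493 0.0096 0.225 ] [-179.6   -0.    89. ] F [-0.1 -0.5  0.6] open 0.095
0.41 -0.39 0.04 -0.07 -0.00 -0.52; 0.43 -0.36 0.04 0.00 0.00 -0.52; 0.45 -0.34 0.04 0.00 0.00 -0.52; 0.47 -0.31 0.04 0.00 0.00 -0.52; 0.49 -0.29 0.04 0.00 0.00 -0.52; 0.50 -0.26 0.04 0.00 0.00 -0.52; 0.52 -0.23 0.04 0.00 0.00 -0.52; 0.53 -0.21 0.04 0.00 0.00 -0.52
0.54 -0.18 0.04 0.00 0.00 -0.52; 0.55 -0.15 0.04 0.00 0.00 -0.52
```

View pics/t2.png

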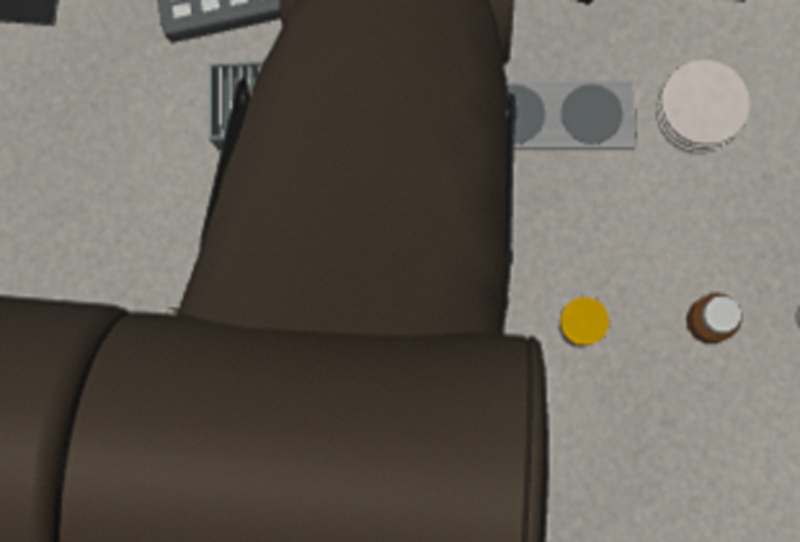

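The arm hides the pads in the top view, so I'll check d later. Next is bottle a, with the jaw line at 30°.

Request:
step_arm(increments="0.41 -0.39 0.04 -0.07 0 -0.52; 0.43 -0.36 0.04 0 0 -0.52; 0.45 -0.34 0.04 0 0 -0.52; 0.47 -0.31 0.04 0 0 -0.52; 0.49 -0.29 0.04 0 0 -0.52; 0.50 -0.26 0.04 0 0 -0.52; 0.52 -0.23 0.04 0 0 -0.52; 0.53 -0.21 0.04 0 0 -0.52")

```text
time_s: 11.78
position: [0.4577, 0.2137, 0.1954]
ee_rot: [-178.9, -0.4, 114.5]
wrist_force: [0.8, 1.1, 0.3]
opening: 0.0947
```

Request:
step_arm(increments="0.53 -0.18 0.04 0 0 -0.52; 0.45 -0.12 0 0 0 -0.4; 0 0 0 0 0 0; 0 0 0 0 0 0")

```text
time_s: 12.28
position: [0.4117, 0.2602, 0.1897]
ee_rot: [-178.5, -0.5, 120.4]
wrist_force: [0.4, 0.7, 0.2]
opening: 0.095
```

```bash
python3 - <<'E'
from h import *
c=get_calibration("wrist");im=get_image("wrist");cv2.imwrite("pics/w3.png",im[:,:,::-1])
for d in place_of("wrist","bottle_a"):print(round(d["p"],2),np.round(d["pixel"]),np.round(ray(c,d["pixel"],0),3))
for d in cut_out("wrist","bottle_a"):print(round(d["p"],2),np.round(d["rect"]))
print("exp",proj(c,[.422,.262,.1]),proj(c,[.422,.262,0]))
t=get_image("top");cv2.imwrite("pics/t3.png",cv2.resize(t[120:330,110:420][:,:,::-1],(800,542),interpolation=cv2.INTER_CUBIC))
go([.422,.262,.035],30,4)
E
```

```text
0.77 [337. 269.] [0.519 0.204]
0.75 [169. 223.] [0.312 0.151]
0.74 [292. 190.] [0.419 0.262]
0.67 [247. 267.] [0.421 0.149]
0.82 [210. 251. 262. 345.]
0.8 [269. 172. 319. 238.]
0.63 [323. 255. 375. 349.]
0.55 [ 96. 210. 186. 283.]
exp [295.70270811 217.4969977 ] [294.44525521 191.48735742]
at 12.47 [0.412  0.26   0.1901] [-178.5   -0.5  120.3] F [-0.4 -0.8  0.4] open 0.0952
-0.01 0.04 0.65 -0.25 -0.09 0.01; -0.01 0.04 0.65 0.00 0.00 0.01; -0.01 0.04 0.65 0.00 0.00 0.01; -0.01 0.04 0.65 0.00 0.00 0.01
```

View pics/w3.png

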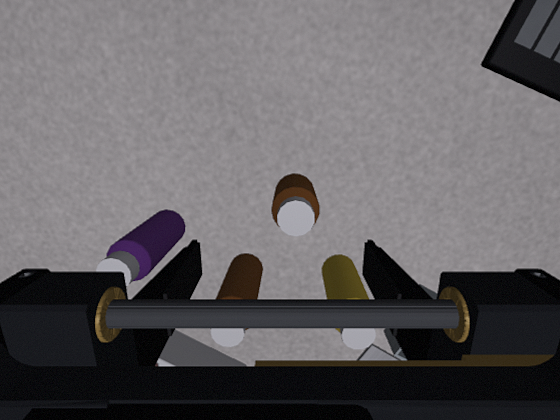

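View pics/t3.png

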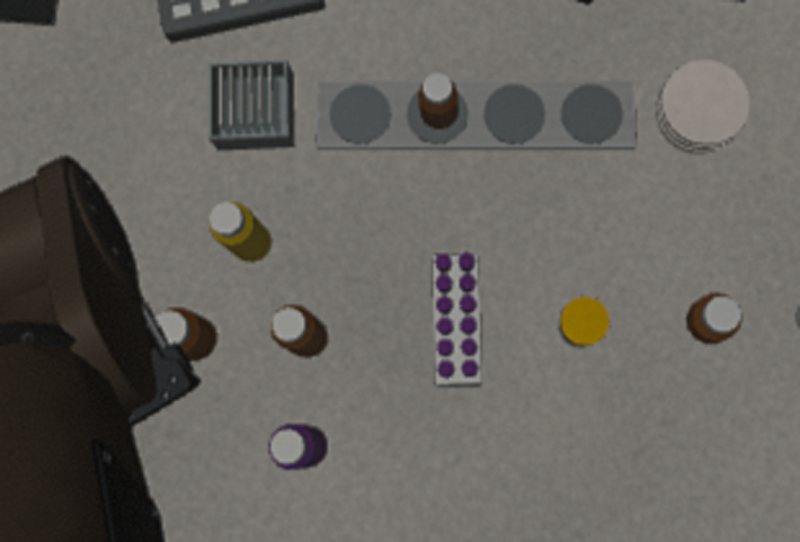

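d stands centred on pad 2 at (437,100) in the crop. Bottle a's cap at (295,217) matches the prediction exactly.

Request:
step_arm(increments="-0.04 0.14 0 -0.25 -0.09 0; 0 0 0.1 0 0 0; 0 0 0.6 0 0 0; 0 0 0.7 0 0 0; 0 0 0.6 0 0 0; 0 0 0.3 0 0 0; 0 0 0.1 0 0 0; 0 0 0 0 0 0")

```text
time_s: 13.48
position: [0.4232, 0.2615, 0.0409]
ee_rot: [179.7, 0.1, 120.1]
wrist_force: [0.2, 0.3, 0.1]
opening: 0.0951
```

Request:
step_arm(increments="-0.01 -0.01 0.07 0.05 0 0; 0 0 0 0 0 0")

```text
time_s: 13.72
position: [0.4236, 0.2609, 0.0376]
ee_rot: [179.9, 0.1, 120.1]
wrist_force: [0.5, 0.8, -0.3]
opening: 0.0953
```

Request:
step_arm(increments="0 0 0 0 0 0; 0 0 0 0 0 0; 0 0 0 0 0 0; 0 0 0 0 0 0; 0 0 0 0 0 0; 0 0 0 0 0 0", gripper=1)

```text
time_s: 14.48
position: [0.4239, 0.261, 0.0386]
ee_rot: [179.8, 0.1, 120.2]
wrist_force: [-0.2, -0.7, 0.3]
opening: 0.0457
```

Request:
step_arm(increments="0 0 -0.3 0 0 0; 0 0 -0.8 0 0 0; 0 0 -0.8 0 0 0; 0 0 -0.7 0 0 0; 0 0 0 0 0 0")

```text
time_s: 15.1
position: [0.4229, 0.2608, 0.1981]
ee_rot: [-180.0, 0.1, 120.1]
wrist_force: [0.7, -0.2, -1.5]
opening: 0.0457
```

```bash
python3 -c "
from h import *
go([.640,-.060,.20],-1.7,10)"
```

```text
at 15.1 [0.4229 0.2608 0.1981] [-1.800e+02  1.000e-01  1.201e+02] F [ 0.7 -0.2 -1.5] open 0.0457
-0.64 0.04 -0.00 -0.00 0.01 0.53; -0.64 0.08 -0.00 0.00 0.00 0.53; -0.64 0.12 -0.00 0.00 0.00 0.53; -0.63 0.15 -0.00 0.00 0.00 0.53; -0.62 0.19 -0.00 0.00 0.00 0.53; -0.61 0.22 -0.00 0.00 0.00 0.53; -0.59 0.25 -0.00 0.00 0.00 0.53; -0.58 0.29 -0.00 0.00 0.00 0.53
-0.56 0.32 -0.00 0.00 0.00 0.53; -0.54 0.35 -0.00 0.00 0.00 0.53
```

Request:
step_arm(increments="-0.5 0.03 -0.02 0 0 0.53; -0.64 0.08 0 0 0 0.53; -0.64 0.12 0 0 0 0.53; -0.63 0.15 0 0 0 0.53; -0.62 0.19 0 0 0 0.53; -0.61 0.22 0 0 0 0.53; -0.59 0.25 0 0 0 0.53; -0.58 0.29 0 0 0 0.53")

```text
time_s: 16.1
position: [0.591, 0.0037, 0.1875]
ee_rot: [-179.2, 0.0, 94.1]
wrist_force: [0.6, 0.6, -1.3]
opening: 0.0453
```

Request:
step_arm(increments="-0.56 0.32 0 0 0 0.53; -0.4 0.25 0 0 0 0.4; 0 0 0 0 0 0; 0 0 0 0 0 0")

```text
time_s: 16.6
position: [0.6275, -0.0558, 0.1793]
ee_rot: [-178.6, 0.0, 88.2]
wrist_force: [-0.9, 1.0, -0.7]
opening: 0.0453
```

```bash
python3 -c "
from h import *
go([.6463,-.070,.055],-1.7,4)"
```

```text
at 16.6 [ 0.6275 -0.0558  0.1793] [-178.6    0.    88.2] F [-0.9  1.  -0.7] open 0.0453
-0.06 0.08 0.52 -0.23 0.01 -0.00; -0.06 0.08 0.52 0.00 0.00 -0.00; -0.06 0.08 0.52 0.00 0.00 -0.00; -0.06 0.08 0.52 0.00 0.00 -0.00
```

Request:
step_arm(increments="-0.11 0.15 0.1 -0.23 0 0; -0.11 0.14 0.3 0 0 0; 0 0 0.5 0 0 0; 0 0 0.5 0 0 0; 0 0 0.4 0 0 0; 0 0 0.1 0 0 0; 0 0 0 0 0 0")

```text
time_s: 17.48
position: [0.6453, -0.0688, 0.0564]
ee_rot: [-180.0, 0.0, 88.4]
wrist_force: [-1.0, 0.0, -1.6]
opening: 0.0455
```

Request:
step_arm(increments="-0.02 0.01 0.08 0 0 0; 0 0 0 0 0 0; 0 0 0.05 0 0 0; 0 0 0 0 0 0; 0 0 0.02 0 0 0; 0 0 0 0 0 0")

```text
time_s: 18.23
position: [0.6471, -0.0704, 0.0494]
ee_rot: [179.8, 0.1, 88.5]
wrist_force: [-0.3, 0.3, -1.1]
opening: 0.0455
```

Request:
step_arm(increments="0 0 0.04 0.03 0 0; 0 0 0 0 0 0; 0 0 0.03 0 0 0; 0 0 0 0 0 0")

```text
time_s: 18.73
position: [0.6474, -0.0704, 0.047]
ee_rot: [179.9, 0.1, 88.5]
wrist_force: [-1.2, -0.3, -1.5]
opening: 0.0455
```

Request:
step_arm(increments="0 0 0.03 0 0 0; 0 0 0.02 0 0 0")

```text
time_s: 18.98
position: [0.6476, -0.0705, 0.0465]
ee_rot: [179.8, 0.1, 88.5]
wrist_force: [-5.2, 0.8, 12.3]
opening: 0.0454
```

Contact is made. Releasing and retreating.

Request:
step_arm(increments="0 0 -0.01 0 0 0; 0 0 0 0 0 0; 0 0 0 0 0 0; 0 0 0 0 0 0; 0 0 0 0 0 0; 0 0 0 0 0 0", gripper=0)

```text
time_s: 19.73
position: [0.6477, -0.0705, 0.0466]
ee_rot: [179.8, 0.1, 88.5]
wrist_force: [0.5, 0.6, 0.1]
opening: 0.094
```

Request:
step_arm(increments="0 0 -0.2 0.03 0 0; 0 0 -0.6 0 0 0; 0 0 -0.8 0 0 0; 0 0 -0.8 0 0 0; 0 0 -0.6 0 0 0; 0 0 0 0 0 0")

```text
time_s: 20.48
position: [0.6477, -0.0702, 0.2366]
ee_rot: [179.9, 0.1, 88.5]
wrist_force: [-0.7, -0.1, -1.2]
opening: 0.0953
```

```bash
python3 -c "
from h import *
go([.425,.142,.21],-60,12)"
```

```text
at 20.48 [ 0.6477 -0.0702  0.2366] [1.799e+02 1.000e-01 8.850e+01] F [-0.7 -0.1 -1.2] open 0.0953
0.29 -0.32 0.04 0.01 0.02 0.81; 0.26 -0.34 0.04 0.00 0.00 0.81; 0.23 -0.36 0.04 0.00 0.00 0.81; 0.20 -0.38 0.04 0.00 0.00 0.81; 0.16 -0.39 0.04 0.00 0.00 0.81; 0.13 -0.41 0.04 0.00 0.00 0.81; 0.09 -0.42 0.04 0.00 0.00 0.81; 0.06 -0.42 0.04 0.00 0.00 0.81
0.02 -0.43 0.04 0.00 0.00 0.81; -0.01 -0.43 0.04 0.00 0.00 0.81; -0.05 -0.42 0.04 0.00 0.00 0.81; -0.09 -0.42 0.04 0.00 0.00 0.81
```

Request:
step_arm(increments="0.29 -0.32 0 0.01 0.02 0.81; 0.26 -0.34 0 0 0 0.81; 0.23 -0.36 0 0 0 0.81; 0.20 -0.38 0 0 0 0.81; 0.16 -0.39 0 0 0 0.81; 0.13 -0.41 0 0 0 0.81; 0.09 -0.42 0 0 0 0.81; 0.06 -0.42 0 0 0 0.81")

```text
time_s: 21.48
position: [0.4931, 0.076, 0.2339]
ee_rot: [-179.7, 0.2, 48.2]
wrist_force: [0.4, 0.4, -1.2]
opening: 0.0948
```

Request:
step_arm(increments="0.02 -0.43 0 0 0 0.81; -0.01 -0.43 0 0 0 0.81; -0.05 -0.42 0 0 0 0.81; -0.06 -0.32 0 0 0 0.6; 0 0 0 0 0 0; 0 0 0 0 0 0")

```text
time_s: 22.22
position: [0.4201, 0.1468, 0.2328]
ee_rot: [-179.7, 0.5, 29.6]
wrist_force: [0.2, -0.2, -0.5]
opening: 0.095
```

```bash
python3 - <<'E'
from h import *
c=get_calibration("wrist");im=get_image("wrist");cv2.imwrite("pics/w4.png",im[:,:,::-1])
for d in place_of("wrist","bottle_c"):print(round(d["p"],2),np.round(d["pixel"]),np.round(ray(c,d["pixel"],0),3))
print("exp",proj(c,[.421,.146,.125]),proj(c,[.421,.146,0]))
t=get_image("top");cv2.imwrite("pics/t4.png",cv2.resize(t[120:330,110:420][:,:,::-1],(800,542),interpolation=cv2.INTER_CUBIC))
go([.421,.146,.055],-60,4)
E
```

```text
0.83 [539. 101.] [ 0.653 -0.074]
0.8 [283. 176.] [0.423 0.149]
0.74 [282.  84.] [0.518 0.204]
0.64 [489.  66.] [0.654 0.004]
0.64 [240. 244.] [0.311 0.152]
exp [283.81288703 205.29945276] [283.7121954 177.7168456]
at 22.38 [0.4203 0.1466 0.2328] [-179.7    0.5   29.5] F [ 0.3  0.8 -0.1] open 0.0949
0.00 0.00 0.74 -0.05 0.09 -0.02; 0.00 0.00 0.74 0.00 0.00 -0.02; 0.00 0.00 0.74 0.00 0.00 -0.02; 0.00 0.00 0.74 0.00 0.00 -0.02
```

View pics/w4.png

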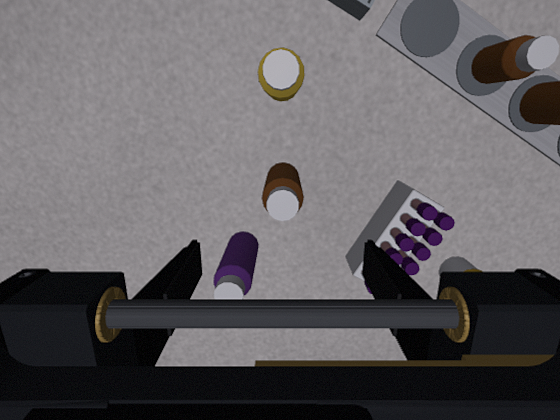

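View pics/t4.png

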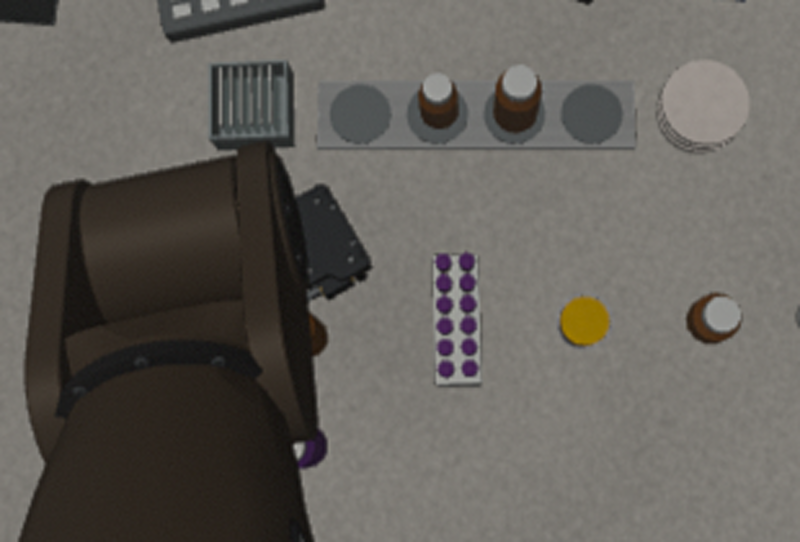

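a stands on pad 3 at (516,105). c's cap at (283,205) matches the prediction, and the purple and yellow look-alikes are clear of the jaws. Going down for c.

Request:
step_arm(increments="0 0 0.1 -0.05 0.09 0; 0 0 0.6 0 0 0; 0 0 0.7 0 0 0; 0 0 0.7 0 0 0; 0 0 0.4 0 0 0; 0 0 0.15 0 0 0; 0 0 0.05 0 0 0; 0 0 0 0 0 0")

```text
time_s: 23.38
position: [0.4223, 0.1451, 0.0657]
ee_rot: [179.9, -0.3, 29.4]
wrist_force: [-1.0, 0.0, -0.2]
opening: 0.0952
```

Request:
step_arm(increments="-0.01 0 0.09 0.02 -0.05 0; 0 0 0 0 0 0")

```text
time_s: 23.62
position: [0.4225, 0.1449, 0.0612]
ee_rot: [179.9, -0.1, 29.4]
wrist_force: [0.7, 1.2, -1.2]
opening: 0.0949
```

Request:
step_arm(increments="0 0 0 0 0 0; 0 0 0 0 0 0; 0 0 0 0 0 0; 0 0 0 0 0 0; 0 0 0 0 0 0; 0 0 0 0 0 0", gripper=1)

```text
time_s: 24.38
position: [0.4227, 0.145, 0.0618]
ee_rot: [179.9, -0.2, 29.5]
wrist_force: [0.5, -0.1, -2.1]
opening: 0.0419
```

Request:
step_arm(increments="0 0 -0.3 0 0 0; 0 0 -0.8 0 0 0; 0 0 -0.8 0 0 0; 0 0 -0.7 0 0 0; 0 0 0 0 0 0")

```text
time_s: 25.0
position: [0.4213, 0.1448, 0.2212]
ee_rot: [180.0, 0.1, 29.4]
wrist_force: [0.2, -0.6, -2.3]
opening: 0.0422
```

```bash
python3 -c "
from h import *
go([.640,-.145,.22],-1.7,12)"
```

```text
at 25.0 [0.4213 0.1448 0.2212] [1.80e+02 1.00e-01 2.94e+01] F [ 0.2 -0.6 -2.3] open 0.0422
0.07 0.50 0.00 0.00 0.01 -0.82; 0.02 0.50 0.00 0.00 0.00 -0.82; -0.02 0.50 0.00 0.00 0.00 -0.82; -0.06 0.50 0.00 0.00 0.00 -0.82; -0.11 0.49 0.00 0.00 0.00 -0.82; -0.15 0.48 0.00 0.00 0.00 -0.82; -0.19 0.47 0.00 0.00 0.00 -0.82; -0.23 0.45 0.00 0.00 0.00 -0.82
-0.26 0.43 0.00 0.00 0.00 -0.82; -0.30 0.41 0.00 0.00 0.00 -0.82; -0.33 0.38 0.00 0.00 0.00 -0.82; -0.36 0.35 0.00 0.00 0.00 -0.82
```

Request:
step_arm(increments="0.07 0.45 -0.03 0 0.01 -0.82; 0.02 0.50 0 0 0 -0.82; -0.02 0.50 0 0 0 -0.82; -0.06 0.50 0 0 0 -0.82; -0.11 0.49 0 0 0 -0.82; -0.15 0.48 0 0 0 -0.82; -0.19 0.47 0 0 0 -0.82; -0.23 0.45 0 0 0 -0.82")

```text
time_s: 26.0
position: [0.5655, -0.049, 0.2098]
ee_rot: [-179.0, 0.3, 70.2]
wrist_force: [0.8, -0.4, -3.0]
opening: 0.042
```

Request:
step_arm(increments="-0.26 0.43 0 0 0 -0.82; -0.30 0.41 0 0 0 -0.82; -0.33 0.38 0 0 0 -0.82; -0.3 0.3 0 0 0 -0.7; 0 0 0 0 0 0; 0 0 0 0 0 0")

```text
time_s: 26.75
position: [0.6384, -0.1424, 0.1946]
ee_rot: [-178.0, -0.4, 89.7]
wrist_force: [0.3, -0.4, -1.3]
opening: 0.0418
```

```bash
python3 -c "
from h import *
go([.644,-.15,.08],-1.7,4)"
```

```text
at 26.75 [ 0.6384 -0.1424  0.1946] [-178.    -0.4   89.7] F [ 0.3 -0.4 -1.3] open 0.0418
-0.03 0.02 0.48 -0.33 -0.06 0.06; -0.03 0.02 0.48 0.00 0.00 0.06; -0.03 0.02 0.48 0.00 0.00 0.06; -0.03 0.02 0.48 0.00 0.00 0.06
```

Request:
step_arm(increments="-0.12 0.08 0 -0.33 -0.06 0; 0 0 0.3 0 0 0; 0 0 0.5 0 0 0; 0 0 0.5 0 0 0; 0 0 0.3 0 0 0; 0 0 0.1 0 0 0; 0 0 0 0 0 0")

```text
time_s: 27.62
position: [0.6398, -0.1443, 0.088]
ee_rot: [-179.9, -0.1, 89.6]
wrist_force: [0.2, 0.7, -1.7]
opening: 0.0419
```

Request:
step_arm(increments="-0.09 0.06 0.05 0 0 0; 0 0 0.1 0 0 0; 0 0 0 0 0 0; 0 0 0.03 0 0 0; 0 0 0 0 0 0")

```text
time_s: 28.25
position: [0.6443, -0.1502, 0.0786]
ee_rot: [179.9, -0.0, 89.6]
wrist_force: [-0.9, 0.4, -3.1]
opening: 0.0418
```

Request:
step_arm(increments="0 0 0.07 0 0 0; 0 0 0 0 0 0; 0 0 0.05 0 0 0; 0 0 0 0 0 0; 0 0 0.02 0 0 0; 0 0 0 0 0 0")

```text
time_s: 29.0
position: [0.6444, -0.1502, 0.0698]
ee_rot: [179.9, -0.0, 89.6]
wrist_force: [0.5, 0.3, -2.0]
opening: 0.042
```

Request:
step_arm(increments="0 0 0.03 0 0 0; 0 0 0.01 0 0 0")

```text
time_s: 29.25
position: [0.6444, -0.1504, 0.0697]
ee_rot: [179.9, 0.0, 89.6]
wrist_force: [-1.3, 0.1, 0.3]
opening: 0.0418
```

The pad now bears the bottle's weight (Fz went from −2 to +0.3). Releasing.

Request:
step_arm(increments="0 0 0 0 0 0; 0 0 0 0 0 0; 0 0 0 0 0 0; 0 0 0 0 0 0; 0 0 0 0 0 0; 0 0 0 0 0 0", gripper=0)

```text
time_s: 30.0
position: [0.6449, -0.1505, 0.0697]
ee_rot: [179.8, 0.0, 89.6]
wrist_force: [0.5, -0.3, -0.1]
opening: 0.0931
```

Request:
step_arm(increments="0 0 -0.2 0 0 0; 0 0 -0.6 0 0 0; 0 0 -0.8 0 0 0; 0 0 -0.7 0 0 0; 0 0 0 0 0 0; 0 0 0 0 0 0")

```text
time_s: 30.75
position: [0.6442, -0.1504, 0.2152]
ee_rot: [179.7, 0.1, 89.6]
wrist_force: [-0.3, 0.2, -0.6]
opening: 0.095
```

```bash
python3 -c "
from h import *
go([.425,-.257,.20],0,8)"
```

```text
at 30.75 [ 0.6442 -0.1504  0.2152] [1.797e+02 1.000e-01 8.960e+01] F [-0.3  0.2 -0.6] open 0.095
-0.23 -0.46 0.03 0.04 0.01 -0.01; -0.22 -0.46 0.03 0.00 0.00 -0.01; -0.22 -0.46 0.03 0.00 0.00 -0.01; -0.22 -0.46 0.03 0.00 0.00 -0.01; -0.22 -0.46 0.03 0.00 0.00 -0.01; -0.22 -0.46 0.03 0.00 0.00 -0.01; -0.22 -0.46 0.03 0.00 0.00 -0.01; -0.22 -0.46 0.03 0.00 0.00 -0.01
```

Request:
step_arm(increments="-0.22 -0.46 0 0.04 0.01 0; -0.22 -0.46 0 0 0 0; -0.22 -0.46 0 0 0 0; -0.22 -0.46 0 0 0 0; -0.22 -0.46 0 0 0 0; -0.22 -0.46 0 0 0 0; -0.22 -0.46 0 0 0 0; -0.14 -0.3 0 0 0 0")

```text
time_s: 31.75
position: [0.4239, -0.2503, 0.2081]
ee_rot: [-179.3, -0.4, 89.7]
wrist_force: [0.2, -0.1, 0.4]
opening: 0.0951
```

Request:
step_arm(increments="0 0 0 0 0 0; 0 0 0 0 0 0")

```text
time_s: 32.0
position: [0.4236, -0.2506, 0.2078]
ee_rot: [-179.3, -0.4, 89.6]
wrist_force: [0.9, 0.0, 0.6]
opening: 0.0953
```

```bash
python3 - <<'E'
from h import *
c=get_calibration("wrist");im=get_image("wrist");cv2.imwrite("pics/w5.png",im[:,:,::-1])
for d in place_of("wrist","bottle_b"):print(round(d["p"],2),np.round(d["pixel"]),np.round(ray(c,d["pixel"],0),3))
print("exp",proj(c,[.425,-.256,.06]),proj(c,[.425,-.256,0]))
t=get_image("top");cv2.imwrite("pics/t5.png",cv2.resize(t[120:330,110:420][:,:,::-1],(800,542),interpolation=cv2.INTER_CUBIC))
go([.425,-.256,.01],0,4)
E
```

```text
0.85 [505.  11.] [ 0.656 -0.067]
0.72 [483.  94.] [ 0.647 -0.147]
0.7 [288. 192.] [ 0.429 -0.26 ]
exp [284.75446073 201.90160494] [284.92343876 189.2165023 ]
at 32.15 [ 0.4237 -0.2504  0.2078] [-179.3   -0.4   89.7] F [-0.8 -0.3  0.2] open 0.0951
-0.02 0.01 0.82 -0.11 -0.07 -0.01; -0.02 0.01 0.82 0.00 0.00 -0.01; -0.02 0.01 0.82 0.00 0.00 -0.01; -0.02 0.01 0.82 0.00 0.00 -0.01
```

View pics/w5.png

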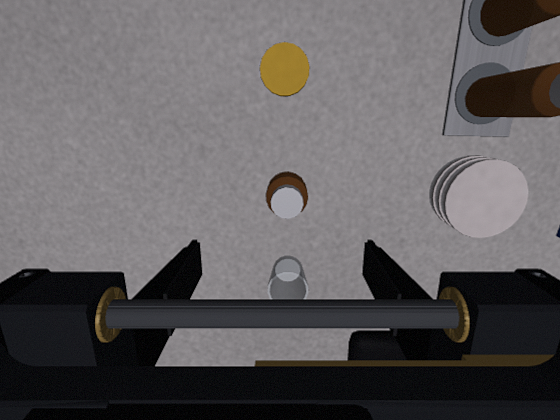

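View pics/t5.png

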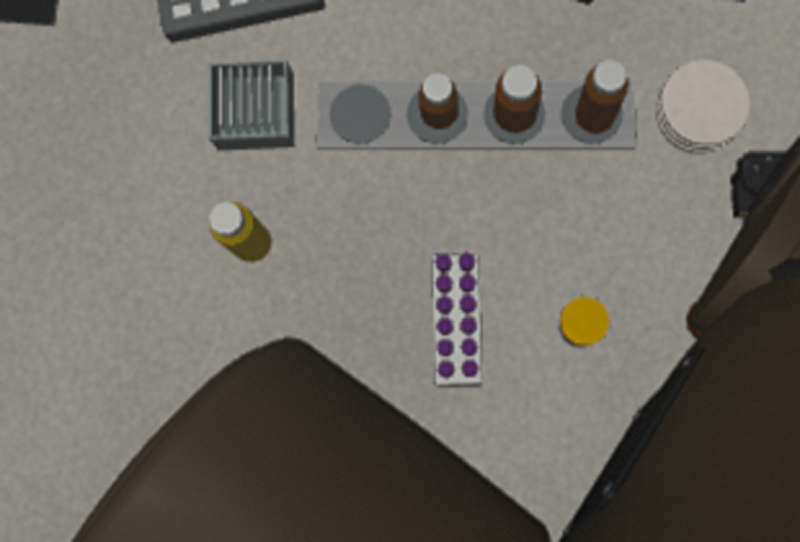

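c stands on pad 4 at (601,95), and the rack has not moved. b's cap at (287,202) puts it at about (0.427,−0.256). The glass beaker behind it is clear of the jaws.

Request:
step_arm(increments="-0.08 0.05 0 -0.11 -0.07 0; 0 0 0.4 0 0 0; 0 0 0.8 0 0 0; 0 0 0.8 0 0 0; 0 0 0.6 0 0 0; 0 0 0.3 0 0 0; 0 0 0.1 0 0 0; 0 0 0 0 0 0")

```text
time_s: 33.15
position: [0.4318, -0.2573, 0.0231]
ee_rot: [179.6, 0.3, 89.9]
wrist_force: [-0.2, 0.5, 0.1]
opening: 0.095
```

Request:
step_arm(increments="0.01 -0.07 0.14 0.07 0.04 0; 0 0 0 0 0 0; 0 0 0.03 0 0 0; 0 0 0 0 0 0")

```text
time_s: 33.65
position: [0.4283, -0.2574, 0.0141]
ee_rot: [179.9, 0.2, 89.9]
wrist_force: [0.6, 0.2, -0.5]
opening: 0.0953
```

Request:
step_arm(increments="0.01 -0.01 0.08 0 0 0; 0 0 0 0 0 0; 0 0 0 0 0 0")

```text
time_s: 34.02
position: [0.4278, -0.2568, 0.0092]
ee_rot: [179.9, 0.2, 89.9]
wrist_force: [-0.2, -0.2, 0.0]
opening: 0.0948
```

Request:
step_arm(increments="0 0 0 0 0 0; 0 0 0 0 0 0; 0 0 0 0 0 0; 0 0 0 0 0 0; 0 0 0 0 0 0; 0 0 0 0 0 0", gripper=1)

```text
time_s: 34.78
position: [0.4278, -0.2568, 0.0093]
ee_rot: [179.8, 0.2, 89.9]
wrist_force: [-1.2, 1.1, -0.3]
opening: 0.0472
```

Request:
step_arm(increments="0 0 -0.3 0 0 0; 0 0 -0.8 0 0 0; 0 0 -0.9 0 0 0; 0 0 -0.9 0 0 0; 0 0 -0.5 0 0 0; 0 0 0 0 0 0")

```text
time_s: 35.52
position: [0.4266, -0.2556, 0.2185]
ee_rot: [180.0, 0.1, 89.9]
wrist_force: [-0.0, -0.2, -1.4]
opening: 0.0467
```

```bash
python3 -c "
from h import *
go([.648,.083,.20],-1.7,9)"
```

```text
at 35.52 [ 0.4266 -0.2556  0.2185] [1.80e+02 1.00e-01 8.99e+01] F [-0.  -0.2 -1.4] open 0.0467
0.63 0.41 0.03 0.01 0.02 0.03; 0.63 0.41 0.03 0.00 0.00 0.03; 0.63 0.40 0.03 0.00 0.00 0.03; 0.63 0.40 0.03 0.00 0.00 0.03; 0.63 0.40 0.03 0.00 0.00 0.03; 0.63 0.40 0.03 0.00 0.00 0.03; 0.64 0.40 0.03 0.00 0.00 0.03; 0.64 0.40 0.03 0.00 0.00 0.03
0.64 0.39 0.03 0.00 0.00 0.03
```

Request:
step_arm(increments="0.45 0.29 -0.03 0.01 0.02 0.03; 0.63 0.41 0 0 0 0.03; 0.63 0.40 0 0 0 0.03; 0.63 0.40 0 0 0 0.03; 0.63 0.40 0 0 0 0.03; 0.63 0.40 0 0 0 0.03; 0.64 0.40 0 0 0 0.03; 0.64 0.40 0 0 0 0.03")

```text
time_s: 36.52
position: [0.618, 0.042, 0.2056]
ee_rot: [-179.0, -0.2, 88.0]
wrist_force: [-0.1, -0.6, -0.8]
opening: 0.0474
```

Request:
step_arm(increments="0.6 0.39 0 0 0 0; 0.1 0.1 0 0 0 0; 0 0 0 0 0 0; 0 0 0 0 0 0")

```text
time_s: 37.02
position: [0.648, 0.0855, 0.1975]
ee_rot: [-178.4, -0.1, 88.2]
wrist_force: [0.8, -0.6, -1.1]
opening: 0.0469
```

```bash
python3 -c "
from h import *
go([.651,.0895,.03],-1.7,4)"
```

```text
at 37.02 [0.648  0.0855 0.1975] [-1.784e+02 -1.000e-01  8.820e+01] F [ 0.8 -0.6 -1.1] open 0.0469
0.02 0.01 0.70 -0.26 -0.02 -0.00; 0.02 0.01 0.70 0.00 0.00 -0.00; 0.02 0.01 0.70 0.00 0.00 -0.00; 0.02 0.01 0.70 0.00 0.00 -0.00
```

Request:
step_arm(increments="0.05 0.03 0 -0.26 -0.02 0; 0 0 0.4 0 0 0; 0 0 0.7 0 0 0; 0 0 0.7 0 0 0; 0 0 0.5 0 0 0; 0 0 0.2 0 0 0; 0 0 0.05 0 0 0; 0 0 0 0 0 0")

```text
time_s: 38.02
position: [0.6513, 0.0843, 0.0454]
ee_rot: [179.1, -0.0, 87.9]
wrist_force: [0.2, 0.1, -0.6]
opening: 0.047
```

Request:
step_arm(increments="0.1 0 0.1 0.14 0 0; 0 0 0.15 0 0 0; 0 0 0.08 0 0 0; 0 0 0 0 0 0; 0 0 0 0 0 0")

```text
time_s: 38.65
position: [0.6526, 0.091, 0.0263]
ee_rot: [179.9, -0.0, 87.9]
wrist_force: [0.5, 0.1, -1.2]
opening: 0.0471
```

Request:
step_arm(increments="-0.03 -0.03 0.07 0 0 0; 0 0 0 0 0 0; 0 0 0.05 0 0 0; 0 0 0 0 0 0; 0 0 0.02 0 0 0; 0 0 0 0 0 0")

```text
time_s: 39.4
position: [0.6508, 0.089, 0.0176]
ee_rot: [179.8, -0.0, 87.9]
wrist_force: [0.3, 0.6, -1.9]
opening: 0.0469
```

Request:
step_arm(increments="0 0 0.03 0 0 0; 0 0 0.02 0 0 0")

```text
time_s: 39.65
position: [0.651, 0.0891, 0.0173]
ee_rot: [179.8, -0.0, 87.9]
wrist_force: [-4.3, -0.4, 10.1]
opening: 0.0472
```

Request:
step_arm(increments="0 0 -0.01 0 0 0; 0 0 0 0 0 0; 0 0 0 0 0 0; 0 0 0 0 0 0; 0 0 0 0 0 0; 0 0 0 0 0 0", gripper=0)

```text
time_s: 40.4
position: [0.6513, 0.0891, 0.018]
ee_rot: [179.7, -0.0, 87.9]
wrist_force: [-0.7, -0.2, -0.8]
opening: 0.0946
```

Request:
step_arm(increments="0 0 -0.2 0.03 0 0; 0 0 -0.6 0 0 0; 0 0 -0.9 0 0 0; 0 0 -0.9 0 0 0; 0 0 -0.7 0 0 0; 0 0 0 0 0 0")

```text
time_s: 41.15
position: [0.6509, 0.089, 0.2265]
ee_rot: [179.8, -0.0, 87.9]
wrist_force: [-0.7, 0.5, -0.3]
opening: 0.0952
```

Request:
step_arm(increments="0.6 -0.5 0 0 0 0; 0.6 -0.5 0 0 0 0; 0.8 -0.5 0 0 0 0; 0.8 -0.5 0 0 0 0; 0.8 -0.5 0 0 0 0; 0.4 -0.3 0 0 0 0; 0 0 0 0 0 0")

```text
time_s: 42.02
position: [0.4851, 0.3408, 0.2242]
ee_rot: [-179.9, 0.1, 87.8]
wrist_force: [0.2, -0.2, -0.2]
opening: 0.095
```

```bash
python3 - <<'E'
from h import *
t=get_image("top");s=get_image("scene");T=get_calibration("top")
cv2.imwrite("pics/t6.png",cv2.resize(t[120:330,110:420][:,:,::-1],(800,542),interpolation=cv2.INTER_CUBIC))
cv2.imwrite("pics/s6.png",cv2.resize(s[110:330,150:443][:,:,::-1],(800,600),interpolation=cv2.INTER_CUBIC))
for n in("top","scene"):
    for d in place_of(n,"bottle_a"):print(n,round(d["p"],2),np.round(ray(get_calibration(n),d["pixel"],.008),3))
    print("rack",[np.round(ray(get_calibration(n),d["pixel"],0),3) for d in place_of(n,"rack")])
print(state())
E
```

```text
top 0.84 [0.653 0.004]
top 0.82 [0.317 0.147]
top 0.8 [0.522 0.203]
top 0.79 [0.66  0.085]
top 0.75 [ 0.651 -0.071]
top 0.75 [ 0.636 -0.148]
top 0.66 [0.654 0.018]
top 0.59 [0.663 0.204]
rack [array([ 0.427, -0.001])]
scene 0.92 [0.32  0.138]
scene 0.8 [0.649 0.018]
scene 0.7 [ 0.647 -0.077]
scene 0.67 [0.531 0.172]
scene 0.59 [0.654 0.093]
scene 0.56 [ 0.643 -0.15 ]
rack [array([0.418, 0.001]), array([0.645, 0.097])]
{'time_s': 42.325, 'joints': array([ 2.84283903e+01,  2.49971607e+01,  9.31986059e+01, -3.36088592e-02,
        6.18344104e+01,  3.09300319e+01]), 'joint_velocities': array([ 0.02460625, -0.01895317, -0.01161676,  0.03099782, -0.11096345,
        0.08742418]), 'tau': array([ 3.53322839e-01, -5.74147689e+01, -2.56356347e+01,  8.30081874e-02,
       -7.78821734e-03, -9.09379392e-03]), 'position': array([0.48727445, 0.33855693, 0.22449049]), 'ee_rot': array([-1.79989336e+02,  4.09214169e-02,  8.75142340e+01]), 'wrist_force': array([-0.07134618,  0.54424209,  0.18450565]), 'moment': array([-0.07179196,  0.07055618, -0.02161736]), 'opening': 0.09491690564633921}
```

View pics/t6.png

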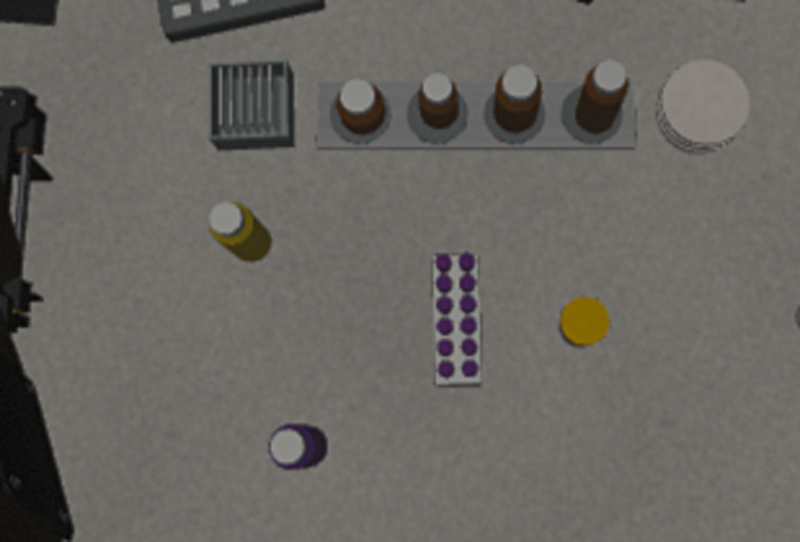

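View pics/s6.png

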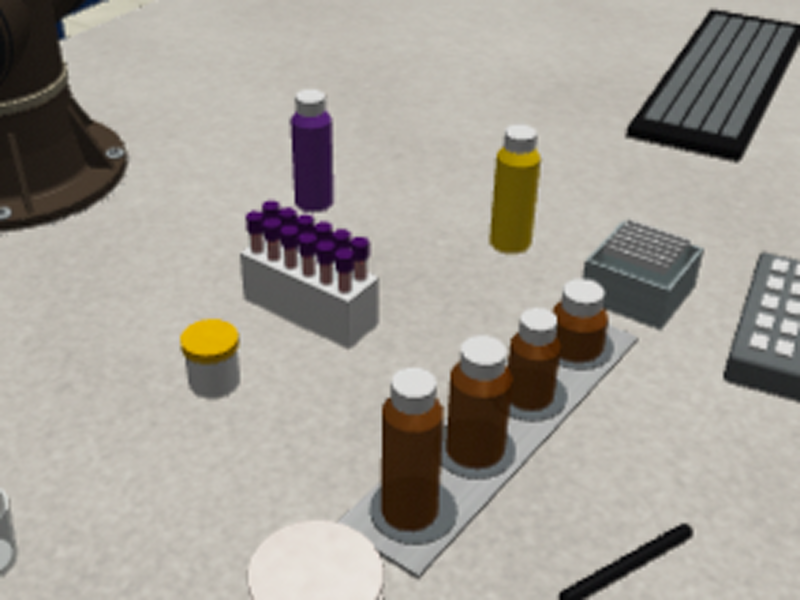

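All four bottles stand upright with a pad rim visible round each: caps at (358,97), (437,88), (519,82) and (610,76) in the top crop. The rack and look-alikes have not moved. I'll do one cap-ray check before handing in.

```bash
python3 - <<'E'
from h import *
T=get_calibration("top");S=get_calibration("scene");k=800/310;ks=800/293
P=np.array([[.651,.0895],[.6487,.0095],[.6463,-.07],[.644,-.15]])
for n,a,s,h,p in zip("bdac",((358,97),(437,88),(519,82),(610,76)),((583,294),(537,322),(483,352),(413,386)),(.068,.088,.108,.133),P):
    x=ray(T,(a[0]/k+110,a[1]/k+120),h);y=ray(S,(s[0]/ks+150,s[1]/ks+110),h-.002);print(n,np.round((x-p)*1e3,1),np.round((y-p)*1e3,1))
E
```

```text
b [-2.3 -3.1] [ 1.5 -4.5]
d [ 0.3 -1.4] [ 2.4 -3.5]
a [-0.2 -0. ] [ 1.7 -0.9]
c [-3.  -2.7] [-0.4 -4.3]
```

```bash
python3 -c "
from cell import *
print(finish_job())"
```

```text
the job is handed in; nothing more can be done
None
```

The job is done and handed in. From the trough end (y = +0.09) to the far end, the bottles stand b (60 mm), d (80 mm), a (100 mm) and c (125 mm), one upright on each grey pad.

- **Setting down:** I lowered each bottle until it just touched its pad, then opened the gripper. The most force I read doing this was about 13 N. The last clock reading before handing in was about 42 s of the 128 s allowed.
- **Position:** in the last top and scene pictures, all four were upright with a pad rim visible around each. Cap positions put each bottle within about 5 mm of its pad centre, against a margin of 8–12 mm.
- **Everything else:** the rack and the purple and yellow look-alikes looked unmoved, and the arm was clear of everything.
- **Checks that disagreed:** the two cameras differed by up to about 4 mm on the cap positions. The network's own position estimates were looser: some were 8–12 mm off, it counted d twice, and it reported extra low-confidence objects. I relied on the cap positions and the pictures instead.

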